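# Press and turn a tapered stopcock shut

## Robot

A 7-joint arm with a two-finger parallel gripper is mounted at the origin on a cart in front of the work surface, level with it; the furniture and walls round the work are solid. World frame = base frame: x ahead of the robot, y to its left, z up, the work surface at z = 0. Lengths are in m, angles in degrees, forces in N, time in s.
With the tool pointing down it reaches from about 0.425 to 0.875 m from the base axis. Payload 4.7 kg.
Tool frame: the origin (TCP) lies midway between the tips of the shut fingers; the grasp point (between the pads) lies 19 mm behind it; z points along the fingers, y is the direction in which the jaws open and shut (so a half turn about z gives the same grasp; the last joint's range is limited). The gripper opens to 87 mm and grips with 3 to 60 N. Pads are 19 mm wide; open, the fingers measure 117 mm over their backs; the gripper's body (75 mm by 190 mm) begins 51 mm behind the grasp point.
Start: joints at [69.276, 18.392, -4.016, 83.108, 1.295, 78.541, -3.26], TCP at [0.239, -0.605, 0.223] pointing down, gripper open.
Joint ranges: [-163.93, 163.93], [-17.29, 119.83], [-79.2, 71.16], [3.27, 140.29], [-89.18, 269.18], [5.43, 117.66], [-154.24, 154.24]. Speed limits (degrees/s): [147.25, 147.25, 180, 180, 180, 180, 180].

## Interface

Orientations are given as [roll, pitch, yaw] about the fixed x, y, z axes, in that order (R = Rz(yaw) Ry(pitch) Rx(roll)).
In Python, from cell import env gives the robot as it stands.
- The arm moves only by the tool apply_moves, never from a script. Its argument "targets" is a list of rows, each a list of 2 entries, a list of its own where there are three numbers: the shift along the world's x, y, z in mm, then the turn, a rotation vector about the world's x, y, z in rad. A call has 1 to 8 rows; each row is the pose to reach, as a shift and turn from the pose commanded when the call began; what a row does not reach only later rows make up. A row lasts 1/10 s, in which the tool goes at most 50 mm and 8.59 degrees, less where a joint would pass 70% of its speed; a pose out of reach is approached as far as the arm can. A call with a gripper value outside its range is refused whole. "hand" is the finger opening in mm, from 0 to 87, set as the call begins (left out, the last holds). The fingers move at their own pace and stop on an object; "squeeze" is the grip in N (left out, the last holds). Time passes only in rows, so rows that repeat a pose let the fingers close. It gives the time, the measured TCP pose, the force and the opening at its end, in the units of the state.
- env.get_obs(): the state, without advancing time (a new reading comes with each control period).
- env.read_camera(name): name is "scene" or "top" or "wrist"; returns a dict with "image" (420x560x3 uint8, red, green, blue), "camera_matrix" (3x3 intrinsics, pixels), "camera_from_world" (4x4, takes a point from world to camera coordinates); the wrist camera has in their place "mount" (4x4, takes a point from camera to tool coordinates, whose origin is the TCP and whose axes are the flange's). Camera axes: x right, y down, z forward; pixel columns grow to the right and rows downward; lengths in m; the calibration is good to about 2 mm. A picture is of the moment at which its call begins: read the wrist's pose just before it. There is no depth.
- env.sign_off(): hands the job in, once; it reports no verdict.
Trained networks look in a picture, given as the dict that the camera call returned (one of the last four; its "shot" number tells which), for a name from the list of things; names that differ only in an ending like _2 or _b are one class to them, and where a whole thing is asked for, a point or a joint stands for the part that bears it (a point fixed in the world has none). Each returns a list of dicts, best first, with "conf" (0 to 1); they miss things now and then, are a little off and sometimes report something else, mostly with a low value. They report only what shows in the picture. A call takes as long as a camera call.
- env.regions_of(picture, target): "region" (420x560 bool, what is visible of it) and "rect" ([left, top, right, bottom] in pixels, round what is visible of it).
The state is a dict: "time_s": time; "qpos": joint angles; "joint_velocities": joint speeds; "effort": joint torques, N m; "tool_pos": TCP position; "tool_rot": TCP orientation; "force": force on the tool from outside, world axes, zero at the start; "wrist_torque": the same for the moment, N m; "grip_width": finger opening in m.
Only numpy, scipy, OpenCV 4.12 (cv2) and the standard library are available. Lean on these libraries where they do the work, as an engineer would, in place of code of your own. Each camera call takes 0.05 s, during which the arm holds its last target. There are 200 camera calls.

## Task

Shut the stopcock with the blue handle: push its raised plug straight down until it is fully home in the tapered glass barrel, and keep pushing down firmly while you turn the bar handle, the shorter way, until it stands square across the two side tubes. Then let go; the plug must stay down and shut. Do not touch the stopcock with the red handle.

Things in the scene. Friction and masses are not known exactly. Their poses are not given: they have to be found in the camera images.
- blue_plug: Blue plug of the stopcock to shut. Handle: a flat bar 52 mm long (its x), 12 thick (its y), 28 high, on a neck 12 mm wide; 28 mm under the origin a round shoulder 25 mm wide, then the taper. Origin: centre of the bar, half-way up, on the turning axis; z up. Origin is 98 to 100 mm above the worktop at the start, 92 mm when home. Turns both ways with about 0.05 N m; stays where left.
- blue_press (a joint): How far the blue plug is pushed down, m: 0 fully raised, 0.008 fully home on a hard seat; starts at 0 to 0.002. Going down takes about 8 N, against friction and a light lifting spring. Friction then holds it, unless it is pulled up by 2 N or more. Keep about 12 to 20 N on it while turning.
- blue_tap: The stopcock of the blue plug, fixed to the worktop: grey base plate 100 x 64 x 12 mm, upright clear glass barrel (27 mm wide, rim 34 mm wide and 60 mm up), two clear level side tubes along this body's +x and -x to 46 mm from the axis, 40 mm up. Origin: on the worktop, on the barrel's axis; z up. Shut: bar (plug's x) at 90 degrees to this x. Start: 11 to 37 degrees off it; stops at 100 either way.
- red_tap: The other stopcock, the same in all but its red plug and handle, fixed too; not to be touched. Origin on the worktop, on the barrel's axis; its bar reaches 114 mm above the worktop. The two stand 12 cm or more apart, one nearer the robot and one farther away, left of the tall rotary evaporator.

How it is judged (in metres and radians):
On the way, in this order (a step that is already met when the one before it is completed fails the run):
1. the blue plug is pushed fully home before it has been turned half of the way (z of blue_plug in the frame of blue_tap below 0.0945 m and angle between the x axis of blue_plug and the x axis of blue_tap, either way round below 0.95 rad), for 0.1 s.
2. on the way to the shut position the plug is still being pressed onto its seat with at least 3 N (z of blue_plug in the frame of blue_tap below 0.0945 m and angle between the x axis of blue_plug and the x axis of blue_tap, either way round above 1 rad and contact force between blue_plug and blue_tap above 3 N), for 0.05 s.
At the end, for the whole second after the job is handed in: The blue plug is fully home (within 2.5 mm of its seat), its bar stands square across the side tubes (within 13 degrees), and it is released (z of blue_plug in the frame of blue_tap below 0.0945 m and angle between the x axis of blue_plug and the x axis of blue_tap, either way round above 1.34 rad and contact force between the fingers and blue_plug below 0.1 N); the robot touches nothing.
It fails at once if the blue plug is turned more than 54 degrees off the line of the tubes while it stands more than 4 mm above home (angle between the x axis of blue_plug and the x axis of blue_tap, either way round above 0.95 rad and z of blue_plug in the frame of blue_tap above 0.0962 m).
It fails at once if the robot touches the red stopcock (contact force between any of the fingers, the arm and red_tap above 1 N).
It also fails if it takes over 35 s, if anything falls off the work surface, if the arm or the gripper's body presses on something with over 40 N, if the wrist force passes 120 N, or if a joint passes its speed limit or range.

## Working session

There is one attempt and no reset: what is moved stays moved. The work goes in short steps, Python scripts to look and compute and a tool call to move; the robot and the scene stay as the last step left them, time stands still between calls to the robot, and variables do not carry over. Pictures are saved under pics/ and viewed, about 8 in all and at most 12, crops included, and the job is handed in when it is done.

Besides the shell and the picture viewer there is one more tool, called after "Emit:" in YAML: its name, and indented under it one key for each argument. apply_moves: Moves the arm, as the interface text tells. Its arguments: {"type":"object","properties":{"targets":{"type":"array","items":{"type":"array"}},"hand":{"type":"number"},"squeeze":{"type":"number"}},"required":["targets"]}

```bash
mkdir -p pics; cat > h.py <<'E'
import numpy as np, cv2
from cell import env
def ray(p,u,v):
    K=p["camera_matrix"];T=np.array(p["camera_from_world"]);d=np.linalg.inv(K)@[u,v,1];R=T[:3,:3]
    return -R.T@T[:3,3], R.T@d
def onz(p,u,v,z):
    o,d=ray(p,u,v); return o+d*(z-o[2])/d[2]
E
python3 - <<'E'
from h import *
o=env.get_obs();print({k:np.round(v,3) for k,v in o.items()})
ims=[]
for c in("scene","top"):
    p=env.read_camera(c);cv2.imwrite(f"pics/{c}0.png",p["image"][:,:,::-1])
    for t in("blue_plug","blue_tap","red_tap"):
        for r in env.regions_of(p,t)[:2]:
            m=r["region"];vv,uu=np.nonzero(m);print(c,t,round(r["conf"],2),r["rect"],uu.mean(),vv.mean(),onz(p,uu.mean(),vv.mean(),0.1).round(3))
E
```

```text
{'time_s': np.float64(0.0), 'qpos': array([69.276, 18.437, -4.018, 83.173,  1.296, 78.542, -3.261]), 'joint_velocities': array([ 0.074, -0.019, -0.082, -0.038, -0.079, -0.001, -0.005]), 'effort': array([-0.0000e+00, -4.9129e+01, -4.0400e-01, -3.1252e+01, -6.4000e-02,
        4.4000e-02,  0.0000e+00]), 'tool_pos': array([ 0.238, -0.604,  0.222]), 'tool_rot': array([-1.79894e+02,  6.00000e-03,  2.15350e+01]), 'force': array([-0.503,  0.052, -0.273]), 'wrist_torque': array([ 0.012,  0.032, -0.017]), 'grip_width': np.float64(0.087)}
scene blue_plug 0.73 [309.4, 198.9, 328.8, 235.4] 317.3250478011472 218.04780114722755 [0.41  0.336 0.1  ]
scene blue_tap 0.72 [293.7, 196.9, 336.0, 279.1] 315.40051679586566 248.10232558139535 [0.326 0.386 0.1  ]
scene red_tap 0.77 [232.7, 177.0, 280.8, 247.3] 256.1234482758621 222.82137931034484 [0.433 0.435 0.1  ]
top blue_plug 0.55 [297.3, 228.6, 309.2, 255.8] 302.85714285714283 243.1596638655462 [0.427 0.325 0.1  ]
top blue_tap 0.85 [279.2, 215.6, 324.8, 272.0] 301.26526592252134 242.7682206172029 [0.428 0.328 0.1  ]
top red_tap 0.6 [254.1, 154.3, 288.7, 201.5] 272.15986842105264 177.29407894736843 [0.549 0.378 0.1  ]
top red_tap 0.36 [277.3, 214.5, 325.6, 272.0] 301.00246457178065 242.72396796056685 [0.428 0.328 0.1  ]
```

```bash
python3 - <<'E'
import cv2,numpy as np
s=cv2.imread("pics/scene0.png");t=cv2.imread("pics/top0.png")
cv2.imwrite("pics/a.png",np.hstack([cv2.resize(s,(400,300)),cv2.resize(t,(400,300))]))
cv2.imwrite("pics/b.png",cv2.resize(t[140:290,220:370],(600,600),interpolation=cv2.INTER_CUBIC))
E
```

```text
(no output)
```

View pics/a.png

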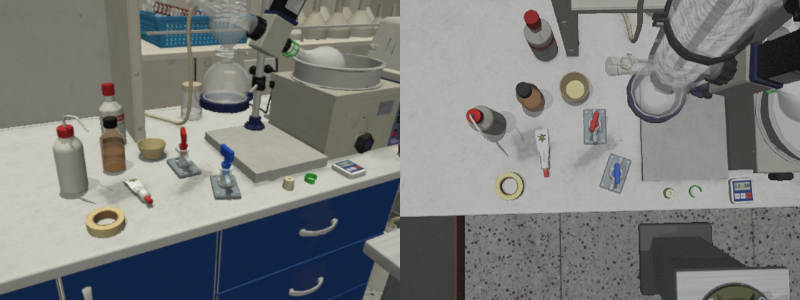

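View pics/b.png

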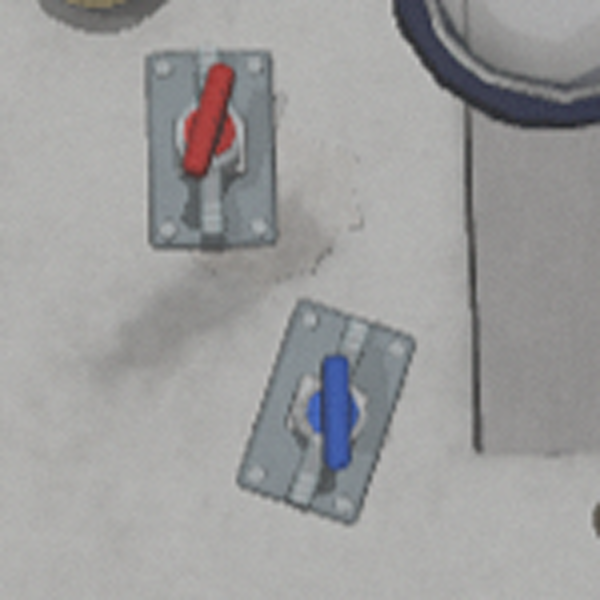

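Top view crop: blue bar runs roughly along image-vertical (crop 335,355 → 340,468). The blue base plate corners are about (300,300), (415,340), (355,523) and (238,487), and the red tap is up-left. Next I refine this numerically.

```bash
cat >> h.py <<'E'
def bluebar(im):
    hsv=cv2.cvtColor(im,cv2.COLOR_RGB2HSV)
    return cv2.inRange(hsv,(105,140,70),(125,255,255))
E
python3 - <<'E'
from h import *
p=env.read_camera("top")
print("cam",ray(p,0,0)[0].round(3))
m=bluebar(p["image"]).copy();m[:, :290]=0;m[:,:].T[320:]=0;m[:225]=0;m[260:]=0
v,u=np.nonzero(m);P=np.array([onz(p,a,b,.11)[:2] for a,b in zip(u,v)]);c=P.mean(0);w,V=np.linalg.eigh(np.cov((P-c).T))
print(len(u),"bar c",c.round(4),np.degrees(np.arctan2(*V[::-1,1])),4*np.sqrt(w)*.87)
e=[onz(p,220+a/4,140+b/4,.110) for a,b in((335,355),(340,468))];print("ends",np.round(e,4),np.round(sum(e)/2,4))
q=np.array([onz(p,220+a/4,140+b/4,.012)[:2] for a,b in((300,300),(415,340),(355,523),(238,487))])
print("plate",q.mean(0).round(4)); d=q[0]-q[3]+q[1]-q[2];print("tap yaw",np.degrees(np.arctan2(d[1],d[0])),np.linalg.norm(d)/2)
for t in("blue_tap","red_tap"):
    r=env.regions_of(p,t)[0]["region"].astype(np.uint8);cn=np.vstack(cv2.findContours(r,0,2)[0]);b=cv2.minAreaRect(cn);k=cv2.boxPoints(b)
    print(t,[onz(p,x,y,.012)[:2].round(3) for x,y in k],onz(p,*b[0],.012).round(4),b)
E
```

```text
cam [0.433 0.369 0.951]
166 bar c [0.4285 0.3247] 179.70900248882631 [0.01481846 0.04538666]
ends [[0.4528 0.3233 0.11  ]
 [0.4021 0.3224 0.11  ]] [0.4274 0.3229 0.11  ]
plate [0.4265 0.3228]
tap yaw -19.7885428996821 0.09756618926384229
blue_tap [array([0.39 , 0.371]), array([0.485, 0.337]), array([0.463, 0.278]), array([0.369, 0.312])] [0.4268 0.3246 0.012 ] ((300.85003662109375, 242.95001220703125), (31.30654525756836, 49.963985443115234), 18.43494987487793)
red_tap [array([0.612, 0.413]), array([0.613, 0.348]), array([0.511, 0.346]), array([0.51, 0.41])] [0.5613 0.3793 0.012 ] ((272.0613098144531, 176.91038513183594), (50.0396842956543, 31.75261116027832), 87.51044464111328)
```

Emit:
apply_moves:
  targets:
    - [[0,10,40],[0,0,0]]
    - [[0,20,80],[0,0,0]]
    - [[0,30,120],[0,0,0]]
    - [[20,50,150],[0,0,0]]
    - [[50,80,150],[0,0,0]]
    - [[70,110,150],[0,0,-0.1]]

```text
time_s: 1.15
tool_pos: [0.3106, -0.4937, 0.3739]
tool_rot: [179.9, -0.1, 15.7]
force: [0.7, -0.4, -0.3]
grip_width: 0.0869
```

Emit:
apply_moves:
  targets:
    - [[30,40,0],[0,0,0]]
    - [[60,80,0],[0,0,-0.05]]
    - [[90,118,0],[0,0,-0.1]]
    - [[115,160,0],[0,0,-0.15]]
    - [[130,205,0],[0,0,-0.2]]
    - [[135,250,0],[0,0,-0.25]]
    - [[140,295,0],[0,0,-0.27]]
    - [[143,340,0],[0,0,-0.27]]

```text
time_s: 1.95
tool_pos: [0.4517, -0.1526, 0.3727]
tool_rot: [180.0, -0.0, 0.3]
force: [1.1, 0.4, -0.1]
grip_width: 0.0872
```

Emit:
apply_moves:
  targets:
    - [[0,45,0],[0,0,0]]
    - [[0,90,0],[0,0,0]]
    - [[0,135,0],[0,0,0]]
    - [[0,180,0],[0,0,0]]
    - [[0,225,0],[0,0,0]]
    - [[0,270,0],[0,0,0]]
    - [[-3,315,0],[0,0,0]]
    - [[-5,360,0],[0,0,0]]

```text
time_s: 2.75
tool_pos: [0.446, 0.2072, 0.3731]
tool_rot: [180.0, -0.1, 0.3]
force: [0.9, 0.4, 0.1]
grip_width: 0.0869
```

Emit:
apply_moves:
  targets:
    - [[-8,45,0],[0,0,0]]
    - [[-16,90,-10],[0,0,0]]
    - [[-19,116,-40],[0,0,0]]
    - [[-19,116,-80],[0,0,0]]
    - [[-19,116,-120],[0,0,0]]
    - [[-19,116,-140],[0,0,0]]
    - [[-19,116,-140],[0,0,0]]

```text
time_s: 3.45
tool_pos: [0.426, 0.3199, 0.2297]
tool_rot: [179.8, 0.3, 0.3]
force: [1.0, -0.2, 0.4]
grip_width: 0.0869
```

```bash
python3 - <<'E'
from h import *
from scipy.spatial.transform import Rotation as Ro
o=env.get_obs();p=env.read_camera("wrist")
T=np.eye(4);T[:3,:3]=Ro.from_euler("xyz",o["tool_rot"],degrees=True).as_matrix();T[:3,3]=o["tool_pos"]
p["camera_from_world"]=np.linalg.inv(T@np.array(p["mount"]))
print(o["tool_pos"],o["tool_rot"],"cam",ray(p,0,0)[0].round(3), np.round(p["camera_from_world"][:3,:3],2).tolist())
im=p["image"].copy()
m=bluebar(p["image"]);n,l,s,cc=cv2.connectedComponentsWithStats(m);k=1+s[1:,4].argmax();print(s[k])
v,u=np.nonzero(l==k);P=np.array([onz(p,a,b,.11)[:2] for a,b in zip(u,v)]);c=P.mean(0);w,V=np.linalg.eigh(np.cov((P-c).T));print(c,np.degrees(np.arctan2(*V[::-1,1])))
K=np.array(p["camera_matrix"])
def proj(x): 
    q=p["camera_from_world"]@np.append(x,1);q=K@q[:3];return tuple(int(round(t)) for t in q[:2]/q[2])
c0=np.array([.427,.3235])
def box(c,yaw,L,W,z,col):
    d=np.radians(yaw);a=np.array([np.cos(d),np.sin(d)]);b=np.array([-a[1],a[0]])
    cv2.polylines(im,[np.array([proj([*(c+i*a*L/2+j*b*W/2),z]) for i,j in((1,1),(1,-1),(-1,-1),(-1,1))])],True,col,1)
box(c0,-19.5,.1,.064,.012,(255,255,0));box(c0,0.5,.052,.012,.113,(0,255,0))
cv2.imwrite("pics/w1.png",im[:,:,::-1])
E
```

```text
[0.42595443 0.319875   0.22970025] [179.83042238   0.27837745   0.34947687] cam [0.498 0.321 0.392] [[0.01, -1.0, 0.0], [-0.96, -0.0, 0.27], [-0.27, -0.0, -0.96]]
[265 171  21  52 671]
[0.43095893 0.32305488] 179.55059569823763
```

View pics/w1.png

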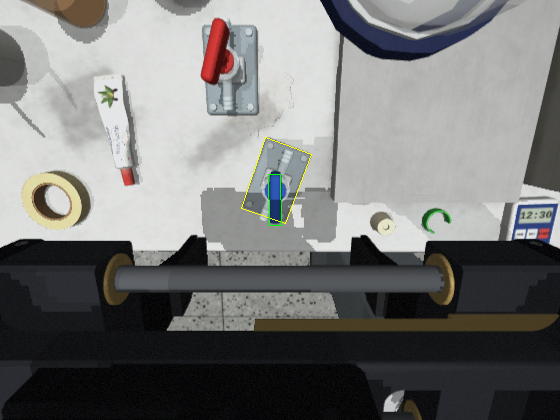

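Overlay of the estimated plate and bar (around pixel 275,190) matches the picture well, and the red tap (230,65) is clear. I'll descend now.

Emit:
apply_moves:
  targets:
    - [[1,3,-40],[0,0,0]]
    - [[1,3,-80],[0,0,0]]
    - [[1,3,-110],[0,0,0]]
    - [[1,3,-130],[0,0,0]]
    - [[1,3,-146],[0,0,0]]
    - [[1,3,-146],[0,0,0]]
    - [[1,3,-146],[0,0,0]]

```text
time_s: 4.2
tool_pos: [0.4294, 0.3251, 0.088]
tool_rot: [-179.9, -0.1, 0.3]
force: [0.7, 0.2, 0.1]
grip_width: 0.087
```

Emit:
apply_moves:
  targets:
    - [[0,0,0],[0,0,0]]
    - [[0,0,0],[0,0,0]]
    - [[0,0,0],[0,0,0]]
    - [[0,0,0],[0,0,0]]
    - [[0,0,0],[0,0,0]]
    - [[0,0,0],[0,0,0]]
    - [[0,0,0],[0,0,0]]
    - [[0,0,0],[0,0,0]]
  hand: 0
  squeeze: 15

```text
time_s: 5.0
tool_pos: [0.4285, 0.3243, 0.0865]
tool_rot: [180.0, 0.0, 0.3]
force: [0.5, 0.2, 0.0]
grip_width: 0.0312
```

Emit:
apply_moves:
  targets:
    - [[-1,-1,-3],[0,0,0]]
    - [[-1,-1,-3],[0,0,0]]
    - [[-1,-1,-3],[0,0,0]]
    - [[-1,-1,-3],[0,0,0]]
    - [[-1,-1,-3],[0,0,0]]
    - [[-1,-1,-3],[0,0,0]]
    - [[-1,-1,-3],[0,0,0]]
    - [[-1,-1,-3],[0,0,0]]

```text
time_s: 5.8
tool_pos: [0.4272, 0.3233, 0.0834]
tool_rot: [180.0, 0.0, 0.3]
force: [-1.2, 0.4, -2.6]
grip_width: 0.012
```

Emit:
apply_moves:
  targets:
    - [[0,0,0],[0,0,0]]
    - [[0,0,0],[0,0,0]]
    - [[0,0,0],[0,0,0]]
  squeeze: 60

```text
time_s: 6.1
tool_pos: [0.4272, 0.3233, 0.0835]
tool_rot: [180.0, 0.0, 0.3]
force: [-1.6, -0.2, -2.7]
grip_width: 0.0113
```

Emit:
apply_moves:
  targets:
    - [[0,0,-1],[0,0,0]]
    - [[0,0,-2],[0,0,0]]
    - [[0,0,-3],[0,0,0]]
    - [[0,0,-4],[0,0,0]]
    - [[0,0,-5],[0,0,0]]
    - [[0,0,-6],[0,0,0]]
    - [[0,0,-6],[0,0,0]]

```text
time_s: 6.8
tool_pos: [0.4273, 0.3232, 0.0785]
tool_rot: [179.9, 0.0, 0.3]
force: [-5.0, -2.6, 6.0]
grip_width: 0.0116
```

Emit:
apply_moves:
  targets:
    - [[0,0,-1],[0,0,0]]
    - [[0,0,-2],[0,0,0]]
    - [[0,0,-2],[0,0,0]]

```text
time_s: 7.1
tool_pos: [0.4273, 0.3232, 0.0765]
tool_rot: [179.9, 0.0, 0.3]
force: [-5.8, -2.7, 6.3]
grip_width: 0.0118
```

Emit:
apply_moves:
  targets:
    - [[0,0,-1],[0,0,0]]
    - [[0,0,-1],[0,0,0]]

```text
time_s: 7.3
tool_pos: [0.4273, 0.3232, 0.0761]
tool_rot: [179.9, 0.0, 0.3]
force: [-6.4, -3.6, 10.3]
grip_width: 0.0115
```

Emit:
apply_moves:
  targets:
    - [[0,0,-1],[0,0,0]]
    - [[0,0,-1],[0,0,0]]

```text
time_s: 7.5
tool_pos: [0.4273, 0.3232, 0.0759]
tool_rot: [179.9, 0.0, 0.3]
force: [-8.3, -6.4, 18.2]
grip_width: 0.0116
```

```bash
python3 - <<'E'
from h import *
o=env.get_obs();print(o["tool_pos"].round(4),o["force"].round(1),o["wrist_torque"].round(2))
p=env.read_camera("scene");cv2.imwrite("pics/s1.png",cv2.resize(p["image"][150:300,230:400,::-1],(680,600),interpolation=cv2.INTER_CUBIC))
E
```

```text
[0.4273 0.3232 0.0759] [-8.3 -6.4 18.2] [-1.21  1.79 -0.05]
```

View pics/s1.png

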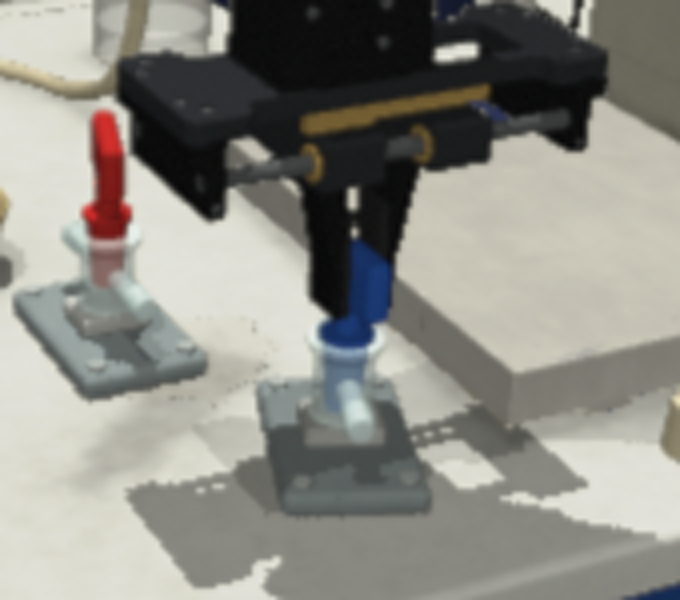

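The plug is seated in the barrel with the fingers on its bar, and the red tap stands clear at left. Turn +70° (CCW) while pressing.

Emit:
apply_moves:
  targets:
    - [[0,0,0],[0,0,0.1]]
    - [[0,0,0],[0,0,0.2]]
    - [[0,0,0],[0,0,0.3]]
    - [[0,0,0],[0,0,0.4]]

```text
time_s: 7.95
tool_pos: [0.4274, 0.3228, 0.0759]
tool_rot: [179.8, 0.1, 23.5]
force: [-7.7, -6.7, 18.4]
grip_width: 0.0115
```

Emit:
apply_moves:
  targets:
    - [[0,0,0],[0,0,0.1]]
    - [[0,0,0],[0,0,0.2]]
    - [[0,0,0],[0,0,0.3]]
    - [[0,0,0],[0,0,0.4]]

```text
time_s: 8.35
tool_pos: [0.4277, 0.3224, 0.0759]
tool_rot: [179.8, 0.2, 46.4]
force: [-7.0, -8.2, 18.8]
grip_width: 0.0117
```

Emit:
apply_moves:
  targets:
    - [[0,0,0],[0,0,0.1]]
    - [[0,0,0],[0,0,0.2]]
    - [[0,0,0],[0,0,0.3]]
    - [[0,0,0],[0,0,0.4]]
    - [[0,0,0],[0,0,0.44]]
    - [[0,0,0],[0,0,0.44]]
    - [[0,0,0],[0,0,0.44]]

```text
time_s: 9.05
tool_pos: [0.4281, 0.3222, 0.0759]
tool_rot: [179.9, 0.2, 71.3]
force: [-7.5, -8.8, 18.5]
grip_width: 0.0114
```

Emit:
apply_moves:
  targets:
    - [[0,0,1],[0,0,0]]
    - [[0,0,1.7],[0,0,0]]
    - [[0,0,1.7],[0,0,0]]

```text
time_s: 9.35
tool_pos: [0.4281, 0.3222, 0.0762]
tool_rot: [179.9, 0.1, 71.3]
force: [-3.5, -4.6, 7.2]
grip_width: 0.0117
```

```bash
python3 - <<'E'
from h import *
o=env.get_obs();print(o["tool_pos"].round(4),o["force"].round(1),o["wrist_torque"].round(2))
E
```

```text
[0.4281 0.3222 0.0762] [-3.5 -4.6  7.2] [-1.05  0.64  0.01]
```

Emit:
apply_moves:
  targets:
    - [[0,0,0.5],[0,0,0]]
    - [[0,0,0.5],[0,0,0]]

```text
time_s: 9.55
tool_pos: [0.4281, 0.3222, 0.0763]
tool_rot: [179.9, 0.1, 71.3]
force: [-3.4, -5.2, 6.3]
grip_width: 0.0119
```

Emit:
apply_moves:
  targets:
    - [[0,0,0],[0,0,0]]
    - [[0,0,0],[0,0,0]]
    - [[0,0,0],[0,0,0]]
    - [[0,0,0],[0,0,0]]
    - [[0,0,0],[0,0,0]]
    - [[0,0,0],[0,0,0]]
  hand: 50

```text
time_s: 10.15
tool_pos: [0.4276, 0.3234, 0.0758]
tool_rot: [180.0, -0.0, 71.4]
force: [-0.5, -0.0, 0.2]
grip_width: 0.0472
```

Emit:
apply_moves:
  targets:
    - [[0,0,15],[0,0,0]]
    - [[0,0,40],[0,0,0]]
    - [[0,0,80],[0,0,0]]
    - [[0,0,120],[0,0,0]]
    - [[0,0,160],[0,0,0]]
    - [[0,-30,180],[0,0,0]]
    - [[-5,-75,180],[0,0,0]]
    - [[-5,-120,180],[0,0,0]]

```text
time_s: 10.95
tool_pos: [0.4217, 0.2148, 0.2569]
tool_rot: [-179.9, 0.0, 71.7]
force: [-0.2, -1.8, -0.3]
grip_width: 0.0501
```

Emit:
apply_moves:
  targets:
    - [[5,-45,30],[0,0,-0.1]]
    - [[10,-90,60],[0,0,-0.2]]
    - [[10,-130,60],[0,0,-0.3]]
    - [[10,-160,60],[0,0,-0.3]]
    - [[10,-160,60],[0,0,-0.3]]

```text
time_s: 11.45
tool_pos: [0.4323, 0.0488, 0.3168]
tool_rot: [-180.0, 0.2, 53.8]
force: [-0.3, 0.2, -0.4]
grip_width: 0.0502
```

```bash
python3 - <<'E'
from h import *
p=env.read_camera("top");im=p["image"]
m=bluebar(im).copy();m[:, :280]=0;m.T[325:]=0;m[220:]+=0;m[:225]=0;m[265:]=0
v,u=np.nonzero(m);P=np.array([onz(p,a,b,.104)[:2] for a,b in zip(u,v)]);c=P.mean(0);w,V=np.linalg.eigh(np.cov((P-c).T))
print(len(u),c.round(4),np.degrees(np.arctan2(*V[::-1,1])))
s=env.read_camera("scene")["image"]
f=lambda a:cv2.resize(a[:,:,::-1],(400,400),interpolation=cv2.INTER_CUBIC)
cv2.imwrite("pics/e.png",np.hstack([f(im[185:305,245:365]),f(s[170:290,230:350])]))
print(env.get_obs()["force"])
E
```

```text
155 [0.4288 0.3237] 70.71595934372749
[ 0.24775899  0.38222967 -0.04214213]
```

View pics/e.png

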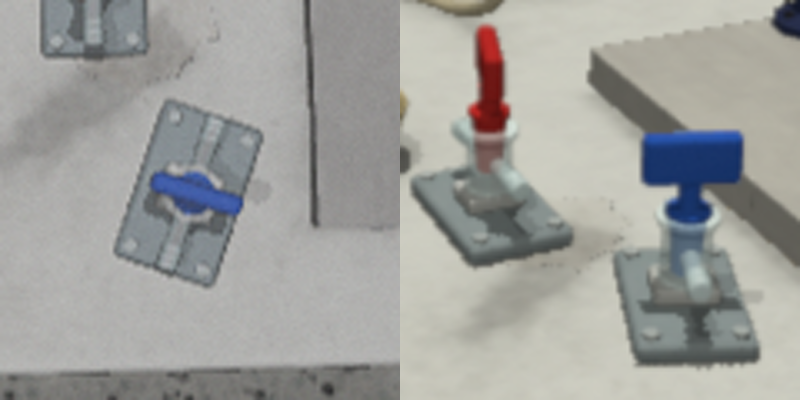

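The bar lies square across the tubes (left panel, 195,193) and the shoulder sits in the rim (right panel, 688,210). One height check remains before I hand in.

```bash
python3 - <<'E'
from h import *
p=env.read_camera("scene");T=np.array(p["camera_from_world"]);K=np.array(p["camera_matrix"])
m=bluebar(p["image"]);m[:,:295]=0;m[:,345:]=0;m[:205]*=1
r=env.regions_of(p,"blue_plug")[0]["rect"];print(r)
v,u=np.nonzero(m[195:228]);
print("bar top row at mid col", [195+v[u==c].min() for c in(312,318,324)],"bottom",[195+v[u==c].max() for c in (306,308,330,332)])
for z in(.092,.100):
    for dx in (-.022,0,.022):
        for dz in(-.014,.014):
            a=np.radians(71);q=K@(T@[.4275+dx*np.cos(a),.3233+dx*np.sin(a),z+dz,1])[:3];print(z,dx,dz,(q[:2]/q[2]).round(1))
E
```

```text
[304.1, 210.7, 333.8, 237.7]Traceback (most recent call last):
  File "<stdin>", line 6, in <module>
    return umr_maximum(a, axis, None, out, keepdims, initial, where)
ValueError: zero-size array to reduction operation maximum which has no identity
```

```bash
python3 - <<'E'
from h import *
p=env.read_camera("scene");T=np.array(p["camera_from_world"]);K=np.array(p["camera_matrix"])
g=p["image"].astype(int)
b=(g[:,:,2]-g[:,:,0]>50)
for c in(308,312,318,324,328): v=np.nonzero(b[:,c])[0];v=v[(v>195)&(v<245)];print(c,v.min(),v.max())
for z in(.092,.0945,.099):
    for dx in (-.022,0,.022):
        a=np.radians(71);print(z,dx,*[(lambda q:(q[:2]/q[2]).round(1))(K@(T@[.4275+dx*np.cos(a),.3233+dx*np.sin(a),z+dz,1])[:3]) for dz in (-.014,.014)])
E
```

```text
308 210 224
312 210 235
318 209 236
324 209 224
328 209 224
0.092 -0.022 [330.6 223.6] [331.8 208.9]
0.092 0 [317.9 224. ] [318.9 209.2]
0.092 0.022 [305.1 224.4] [305.9 209.6]
0.0945 -0.022 [330.7 222.3] [331.9 207.5]
0.0945 0 [318.  222.7] [318.9 207.9]
0.0945 0.022 [305.2 223.1] [306.  208.2]
0.099 -0.022 [330.9 220. ] [332.1 205.1]
0.099 0 [318.1 220.4] [319.1 205.5]
0.099 0.022 [305.3 220.7] [306.1 205.8]
```

Bar rows 209–224 match z = 0.092, so the plug is home.

```bash
python3 -c "
from cell import env
print(env.sign_off())"
```

```text
the job is handed in; nothing more can be done
None
```

The blue stopcock is shut and I handed the job in after about 12 s of robot time; the hand-in gave no verdict.

I gripped the bar and pushed the plug down about 7.5 mm onto its seat. I then turned it about 71° counter-clockwise (seen from above), the shorter way, with about 18 N down throughout. I eased the push to about 6 N, opened the fingers and moved the arm clear.

Last checks, none of which failed or disagreed:
- **Angle:** the top camera put the bar at 70.7° and the tap at about -19.5°, so it stands about 90° across the side tubes.
- **Height:** in the scene camera the bar's edges matched a height of 92 mm, which is fully home, to within about 1 mm.
- **Clear of everything:** the tool force was about zero after the arm moved away. The red stopcock stood clear in the pictures and no contact showed, though I did not measure contact on it directly.

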